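# Open the dial lock of the gold-tile chest and hold up its shackle

### The arm

A 6-joint arm with a two-finger parallel gripper is mounted at the origin on the work surface. World frame = base frame: x ahead of the robot, y to its left, z up, the work surface at z = 0. Lengths are in mm, angles in rad, forces in N, time in s.
With the tool pointing down it reaches from about 350 to 1000 mm from the base axis. Payload 7.1 kg.
Tool frame: the origin (TCP) lies at the very end of the fingers, on their centre line; the grasp point (between the pads) lies 19 mm behind it (env.hold_point_z is the distance from the TCP to the grasp point, in mm); z points along the fingers, y is the line along which they close (so a half turn about z gives the same grasp; the last joint's range is limited). The gripper opens to 85 mm and grips with 20 to 120 N. Pads are 22 mm wide; open, the fingers measure 114 mm over their backs; the gripper's body (76 mm by 85 mm) begins 54 mm behind the grasp point. The pads swing forward as they close: fully open they stand 13 mm farther back than shut.
Start: joints at [-1.299, 0.423, 1.63, -0, 1.089, -0.019], TCP at [179.217, -598.737, 231.319] pointing down, gripper open.
Joint ranges: [-3, 3], [-0.9, 2.11], [0.09, 2.58], [-1.31, 4.45], [0.11, 2.69], [-2.54, 2.54]. Speed limits (rad/s): [2.39, 2.39, 3.01, 3.14, 3.14, 3.14].

### API

Orientations are given as a unit quaternion [w, x, y, z].
In Python, from bench import env gives the robot as it stands. The module is installed in compiled form; this text tells all that it offers.
- The arm moves only by the tool jog_arm, never from a script. Its argument "motion" is a list that holds one entry, the list of rows, each a list of 7 numbers: the turn, a rotation vector about the tool's x, y, z in units of 0.15 rad (1.0 is 0.15 rad), then the shift along the tool's x, y, z in units of 0.03 m (1.0 is 0.03 m), then the gripper's target within -1 to 1 (shut at 1, half-way at 0, fully open at -1). A call has 1 to 12 rows; each row shifts and turns the commanded pose from where the row before left it, along the tool's axes as they then stand; what a row does not reach is not made up. A row lasts 1/10 s, in which the tool goes at most 50 mm and 8.59 degrees, less where a joint would pass 70% of its speed; a pose out of reach is approached as far as the arm can. A call with a number of a shift or a turn outside -1 to 1 is refused whole. A call with a gripper value outside its range is refused whole. The fingers move at their own pace and stop on an object; "force" is the grip in N (left out, the last holds). Time passes only in rows, so rows that do not move let the fingers close. It gives the time, the measured TCP pose, the force, the opening and the grip force at its end, in the units of the state.
- env.observe(): the state, without advancing time (a new reading comes with each control period).
- env.camera(name): name is "scene" or "top" or "wrist"; returns the picture (384x512x3 uint8, red, green, blue); there is no depth.
- env.get_calibration(name): a dict with "vfov" (degrees; the focal length in pixels is half the picture's height over the tangent of half this angle, whatever the lens; pixels are square), "cx", "cy" (the principal point, pixels), "extrinsics" (4x4, takes a point from world to camera coordinates). Camera axes: x right, y down, z forward; pixel columns grow to the right and rows downward; lengths in mm; the calibration is good to about 2 mm. A picture is of the moment at which its call begins: read the wrist's pose just before it. get_calibration takes no time and is no camera call; for the wrist camera it gives the pose at the moment of the call.
- env.finish_job(): hands the job in; it is judged then, once.
The state is a dict: "clock": time; "q": joint angles; "joint_vel": joint speeds; "joint_efforts": joint torques, N m; "ee_pos": TCP position; "tcp_rot": TCP orientation; "contact_force": force on the tool from outside, world axes, zero at the start; "wrist_torque": the same for the moment, N m; "finger_gap": finger opening in mm; "gripper_force": force on a finger pad.
Only numpy, scipy, OpenCV 4.12 (cv2) and the standard library are available. Lean on these libraries where they do the work, as an engineer would, in place of code of your own. Each camera call takes 0.05 s, during which the arm holds its last target. There are 200 camera calls.

### The job

Open the combination lock on top of the tile chest: slide the clear dust cover fully along its rails off the dial, then turn the dial notch by notch, feeling for the clicks, until its nose clicks in at the long mark next to the shackle. Pull the steel shackle straight up out of the chest and finish while still holding it in the gripper, upright and still, at least ten centimetres higher than it sat and touching nothing else, with the cover left open and the dial left on its mark. Leave the tub, the brush and the fish plaque where they are.

Things in the scene. Friction and masses are not known exactly. Their poses are not given: they have to be found in the camera images.
- chest: Grey steel chest, fixed, 200 (x) x 340 (y) x 60 mm high; origin at the centre of its underside, z up. On its flat lid (60 mm above the table), along its y: the shackle at y = -115 mm, the dial at y = -20 mm, the cover over the dial, on two rails (6 mm high, at x = +-48 mm) on which it runs to +y. A steel hasp strap 4 mm high lies on the lid round the shackle's outer leg.
- cover (a joint): Travel of the clear dust cover in m: 0 = over the dial, grows towards the chest's +y, 0.13 = fully open, at the end stop; it may start up to 0.02 open. Sliding takes about 2 N; it stays where it is left.
- cover_grip (a point): Point inside the upright aluminium knob on the cover's roof, on its axis, 134 mm above the table. The knob is 22 mm in diameter, its foot 117 mm and its top 147 mm above the table. The cover is 88 (x) x 74 (y) mm. Axes as the chest's.
- dial (a joint): Dial angle, rad, positive counterclockwise from above; 0 = nose at the long mark, pointing to the chest's -y, at the shackle: only here is the lock open (within 0.05). Clicks into notches every 0.524 rad; let go within 0.1 of a notch, it settles in it (leaving one takes about 0.25 N m). Stops at -0.75 and 3.0. Starts between 0.9 and 2.8, mostly in a notch: turn it clockwise.
- dial_grip (a point): On the dial's upright axis, 96 mm above the table, in its bar grip: 14 mm thick, 44 mm long, 72 to 106 mm above the table, on a round skirt of 56 mm diameter whose top is at 72 mm. The bar runs along this point's y axis and is pinched along its x axis; the axes turn with the dial and are the chest's at 0.
- dial_nose (a point): Tip of the small white nose on the dial's skirt, 33 mm from the dial's axis, 75 mm above the table, in the direction of the dial's own -y.
- shackle: Loose U-shaped shackle of square 12 mm steel bar, 0.17 to 0.35 kg, 52 mm wide along its y, 98 mm high, both legs standing in guides in the chest (1.2 mm clearance). Origin midway between the feet of the legs, 10 mm above the table. Axes as the chest's at the start. It is free after rising 50 mm straight up; with the dial off its mark it is blocked after 2 mm.
- shackle_crown (a point): Centre of the shackle's level top bar (12 mm square, 52 mm long along the shackle's y; the inner gap between the legs is 28 mm), 102 mm above the table at the start. The bar is pinched along the shackle's x; below it are 36 mm of free height over the lid.
- tub: Bystander: white round tub, 84 mm in diameter, 110 mm high, standing on the table; origin under its centre.
- brush: Bystander: brush lying on the table; origin under its middle.
- fish: Bystander: plywood plaque 100 x 160 x 8 mm with a gold tile fish, lying on the table; origin under its centre.

How it is judged:
By the outcome, as a careful person would: the job done as asked, in the order asked, and still so for the second after the job is handed in, while the arm keeps its last pose, push and grip.
It also fails if it takes over 64 s, if anything falls off the work surface, if the arm or the gripper's body presses on something with over 40 N, if the wrist force passes 120 N, or if a joint passes its speed limit or range.

## Working session

There is one attempt and no reset: what is moved stays moved. The work goes in short steps, Python scripts to look and compute and a tool call to move; the robot and the scene stay as the last step left them, time stands still between calls to the robot, and variables do not carry over. Pictures are saved under pics/ and viewed, at most 10 in all, crops included, and the job is handed in when it is done.

Besides the shell and the picture viewer there is one more tool, called as name(argument=value, ...) on one line, values as JSON. jog_arm: Moves the arm, as the interface text tells. Its arguments: {"type":"object","properties":{"motion":{"type":"array"},"force":{"type":"number"}},"required":["motion"]}

```bash
mkdir -p pics; cat > h.py <<'E'
import numpy as np, cv2
from bench import env
from scipy.spatial.transform import Rotation as R
def cal(n):
    c=env.get_calibration(n); f=192/np.tan(np.radians(c['vfov'])/2); return f,c['cx'],c['cy'],np.array(c['extrinsics'])
def ray(n,u,v,z,c=None):
    f,cx,cy,T=c or cal(n); d=T[:3,:3].T@np.array([(u-cx)/f,(v-cy)/f,1]); o=-T[:3,:3].T@T[:3,3]
    return o+d*(z-o[2])/d[2]
def proj(n,p,c=None):
    f,cx,cy,T=c or cal(n); q=T[:3,:3]@np.array(p)+T[:3,3]; return np.array([cx+f*q[0]/q[2],cy+f*q[1]/q[2]])
def snap(n,name):
    im=env.camera(n); cv2.imwrite(f'pics/{name}.png',im[:,:,::-1]); return im
E
python3 - <<'E'
from h import *
a=snap('top','top0');b=snap('scene','scene0')
cv2.imwrite('pics/both0.png',cv2.resize(np.vstack([a,b])[:,:,::-1],None,fx=.78,fy=.78))
for n in('top','scene'): print(cal(n))
s=env.observe();print(s,env.hold_point_z)
E
```

```text
(np.float64(365.4023648821157), 260.0878863347558, 190.1475900628879, array([[ 1.97924993e-02, -9.99784659e-01,  6.23645845e-03,
        -5.08801522e+00],
       [-9.87548994e-01, -2.05231656e-02, -1.55967256e-01,
         5.26433112e+02],
       [ 1.56061661e-01, -3.07182646e-03, -9.87742538e-01,
         1.04896279e+03],
       [ 0.00000000e+00,  0.00000000e+00,  0.00000000e+00,
         1.00000000e+00]]))
(np.float64(372.07302364714013), 259.68869557605024, 188.946890845181, array([[ 6.90918320e-01,  7.22550446e-01, -2.35101658e-02,
        -3.27432720e+02],
       [ 4.24348113e-01, -4.31670323e-01, -7.95983298e-01,
        -1.35913412e+02],
       [-5.85286728e-01,  5.39982949e-01, -6.04861853e-01,
         1.47920756e+03],
       [ 0.00000000e+00,  0.00000000e+00,  0.00000000e+00,
         1.00000000e+00]]))
{'clock': 0.1, 'q': array([-1.29897040e+00,  4.23788899e-01,  1.63063311e+00, -6.42568697e-06,
        1.08860097e+00, -1.90213898e-02]), 'joint_vel': array([ 0.00093014, -0.00097698, -0.00149122, -0.00113087, -0.00232291,
       -0.00094369]), 'joint_efforts': array([-1.01840424e-04, -5.58428550e+01, -2.82446426e+01, -7.29981434e-05,
        3.04774687e-03,  1.72473977e-05]), 'ee_pos': array([ 179.10116287, -598.25777292,  230.60046611]), 'tcp_rot': array([-7.09097665e-04,  9.89444133e-01,  1.44913067e-01, -9.29803165e-05]), 'contact_force': array([ 0.09248638,  0.2956416 , -0.52299368]), 'wrist_torque': array([ 0.01080184,  0.00673091, -0.04393846]), 'gripper_force': 0.0, 'finger_gap': 85.72701371021539} 18.700000000000003
```

View pics/top0.png

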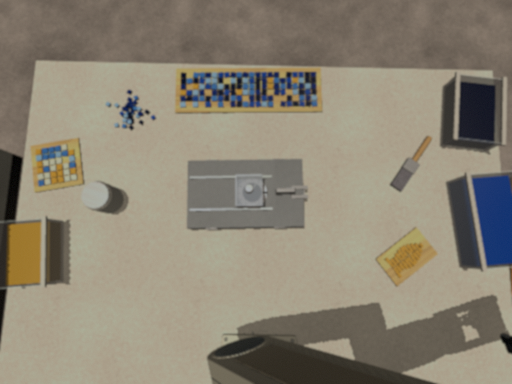

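View pics/scene0.png

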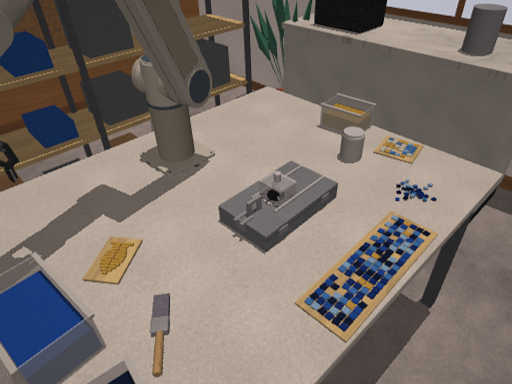

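The top view shows the chest at about (188–304, 159–229), with the shackle on the right (world -y), the cover knob near (250,188), the tub at (98,196), and the fish at (407,256). I'll measure the lid and knob next.

```bash
python3 - <<'E'
from h import *
im=cv2.imread('pics/top0.png'); c=cal('top')
hsv=cv2.cvtColor(im,cv2.COLOR_BGR2HSV); print(im[222,230],im[165,230],im[228,230],im[240,230],im[150,230])
g=im.max(2).astype(int); m=((hsv[:,:,1]<30)&(g<170)&(g>60)).astype(np.uint8); m[:150]=0;m[240:]=0;m[:,:180]=0;m[:,320:]=0
m=cv2.morphologyEx(m,cv2.MORPH_OPEN,np.ones((9,9)))
cs=max(cv2.findContours(m,0,2)[0],key=cv2.contourArea)
r=cv2.minAreaRect(cs);b=cv2.boxPoints(r);print(r)
for p in b: print(p,ray('top',*p,60,c)[:2])
print('knob',ray('top',249.5,188,147,c))
cv2.imwrite('pics/crop0.png',cv2.resize(im[145:245,175:320],None,fx=5,fy=5,interpolation=2))
E
```

```text
[107 114 116] [107 114 116] [83 93 98] [142 163 171] [141 162 170]
((245.5, 194.0), (68.0, 115.0), 90.0)
[188. 160.] [609.57132407 221.28361256]
[303. 160.] [ 616.84858398 -120.10752212]
[303. 228.] [ 415.44031799 -120.40274236]
[188. 228.] [408.76649812 211.13068943]
knob [514.99264689  34.54236861 147.        ]
```

View pics/crop0.png

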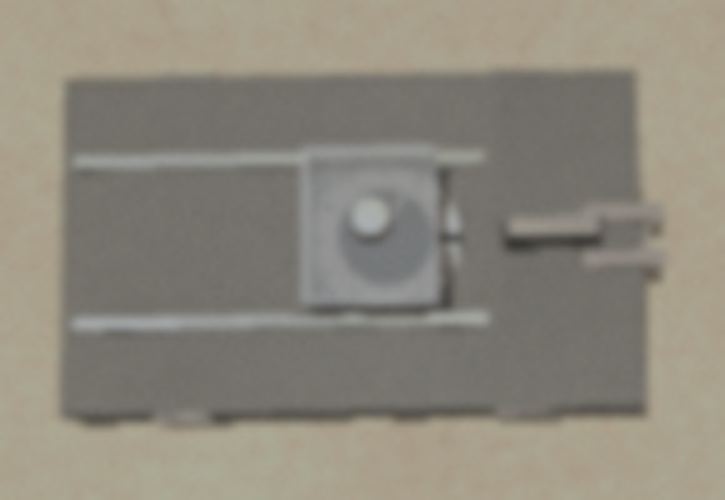

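The crop shows the lid corners at about (66,80), (634,72), (643,405) and (62,408). The rails run from x≈73 to x≈487 at rows ≈160 and ≈321, the knob top is at (369,215), and the shackle bar spans (505–600, 228). The dial's nose mark at (455,220) is uncertain.

```bash
python3 - <<'E'
from h import *
c=cal('top'); U=lambda p:(p[0]/5+175-.4,p[1]/5+145-.4)
P=lambda p,z: ray('top',*U(p),z,c)
L=[P(p,60) for p in [(66,80),(634,72),(643,405),(62,408)]]
Q=[P(p,66) for p in [(73,162),(485,157),(488,318),(73,324)]]
for a in L+Q: print(a.round(1))
mod=np.array([[100,170],[100,-170],[-100,-170],[-100,170]],float)
X=np.array(L)[:,:2]; m=X.mean(0); H=(X-m).T@mod; th=np.arctan2(H[1,0]-H[0,1],H[0,0]+H[1,1])
Rm=np.array([[np.cos(th),-np.sin(th)],[np.sin(th),np.cos(th)]])
print(m,th,(X-m-mod@Rm.T).round(1))
for n,p,z in [('rail',(487,157),66),('knob',(369,215),147),('crownL',(505,228),108),('crownR',(600,223),108),('cover',(303,148),116),('coverBR',(436,303),116)]:
    w=P(p,z)[:2]; print(n,w.round(1),(Rm.T@(w-m)).round(1))
w=P((369,215),147)
s=env.observe();print(R.from_quat(np.roll(s['tcp_rot'],-1)).as_matrix().round(3))
print(cal('wrist'))
# scene-view check
print('scene knob',proj('scene',w))
for y in (-115,): print('scene crown',proj('scene',[*(m+Rm@[0,y]),108]))
E
```

```text
[607.7 221.8  60. ]
[ 619.8 -115.3   60. ]
[ 422.4 -121.    60. ]
[413.9 214.3  60. ]
[557.2 214.   66. ]
[565.2 -27.3  66. ]
[470.4 -30.4  66. ]
[462.  209.2  66. ]
[515.94236743  49.93559035] 0.03132537697291367 [[-2.8 -1.2]
 [-1.4  1.5]
 [ 1.   2.1]
 [ 3.2 -2.4]]
rail [565.3 -28.4] [ 46.8 -79.9]
knob [516.   37.5] [ -0.3 -12.4]
crownL [516.6 -37.6] [ -2.  -87.5]
crownR [520.6 -90.8] [   0.2 -140.8]
cover [558.3  76.3] [43.2 25. ]
coverBR [4.727e+02 3.000e-01] [-44.8 -48.3]
[[ 0.958  0.287 -0.   ]
 [ 0.287 -0.958  0.001]
 [ 0.    -0.001 -1.   ]]
(np.float64(313.72089890465503), 248.58429104548648, 185.23233665292673, array([[ 2.87320238e-01, -9.57834532e-01, -3.00266919e-04,
        -6.24355877e+02],
       [-9.16263907e-01, -2.74941682e-01,  2.91320312e-01,
        -3.82441158e+01],
       [-2.79119211e-01, -8.34270977e-02, -9.56625520e-01,
         3.78909762e+02],
       [ 0.00000000e+00,  0.00000000e+00,  0.00000000e+00,
         1.00000000e+00]]))
scene knob [277.39666352 172.11417171]
scene crown [253.46353769 198.17344548]
```

Everything agrees: the chest is at about (516, 50) with yaw ≈ 0.03, the knob is at (516, 37.5), and the cover is about 8 mm open. Moving to above the knob.

jog_arm(motion=[[[0, 0, 0, 1, -1, 0, -1], [0, 0, 0, 1, -1, 0, -1], [0, 0, 0, 1, -1, 0, -1], [0, 0, 0, 1, -1, 0, -1], [0, 0, 0, 1, -1, 0, -1], [0, 0, 0, 1, -1, 0, -1], [0, 0, 0, 1, -1, 0, -1], [0, 0, 0, 1, -1, 0, -1], [0, 0, 0, 1, -1, 0, -1], [0, 0, 0, 1, -1, 0, -1], [0, 0, 0, 1, -1, 0, -1], [0, 0, 0, 1, -1, 0, -1]]], force=30)

```text
clock: 1.3
ee_pos: [421.3, -148.9, 231.3]
tcp_rot: [-0.0, 0.989, 0.145, -0.0]
contact_force: [-0.0, -0.2, -0.0]
finger_gap: 85.2
gripper_force: 0.0
```

jog_arm(motion=[[[0, 0, 0, 1, -1, 0, -1], [0, 0, 0, 1, -1, 0, -1], [0, 0, 0, 1, -1, 0, -1], [0, 0, -1, 0, 0, 0, -1], [0, 0, -1, 0, 0, 0, -1], [0, 0, -1, 0, 0, 0, -1], [0, 0, -1, 0, 0, 0, -1], [0, 0, -1, 0, 0, 0, -1], [0, 0, -1, 0, 0, 0, -1], [0, 0, -1, 0, 0, 0, -1], [0, 0, -1, 0, 0, 0, -1], [0, 0, -0.7, 0, 0, 0, -1]]])

```text
clock: 2.5
ee_pos: [481.0, -38.6, 231.0]
tcp_rot: [-0.0, 0.696, 0.718, -0.0]
contact_force: [-0.2, -0.3, 0.8]
finger_gap: 85.6
gripper_force: 0.0
```

```bash
cat >> h.py <<'E'
TH=0.028
def go(x,y,z,yaw=np.pi/2+TH):
    "remaining move in tool units, translation in current tool axes, turn about tool z"
    s=env.observe(); M=R.from_quat(np.roll(s['tcp_rot'],-1)).as_matrix()
    Y=np.arctan2(M[1,0],M[0,0]); d=(yaw-Y+np.pi)%(2*np.pi)-np.pi
    print('t',s['clock'],'tcp',s['ee_pos'].round(1),'yaw',round(Y,3),'tilt',M[2].round(3),'q6',s['q'][5].round(2),'gap',round(s['finger_gap'],1),'F',s['contact_force'].round(1))
    print('shift units',(M.T@(np.array([x,y,z])-s['ee_pos'])/30).round(2),'turn z',round(-d/.15,2))
E
python3 - <<'E'
from h import *
go(516,37.5,121)
im=snap('wrist','w1'); print('knob',proj('wrist',[516,37.5,147]), cal('wrist'))
E
```

```text
t 2.5 tcp [481.  -38.6 231. ] yaw 1.601 tilt [ 0.    -0.001 -1.   ] q6 -0.14 gap 85.6 F [-0.2 -0.3  0.8]
shift units [2.5  1.25 3.67] turn z 0.02
knob [303.22265219  88.9083039 ] (np.float64(313.72089890465503), 248.58429104548648, 185.23233665292673, array([[ 9.99378793e-01,  3.52384431e-02, -5.29280719e-04,
        -4.79154392e+02],
       [ 3.38553571e-02, -9.55765358e-01,  2.92175281e-01,
        -9.11618028e+01],
       [ 9.78993383e-03, -2.92011698e-01, -9.56364640e-01,
         3.63343634e+02],
       [ 0.00000000e+00,  0.00000000e+00,  0.00000000e+00,
         1.00000000e+00]]))
```

View pics/w1.png

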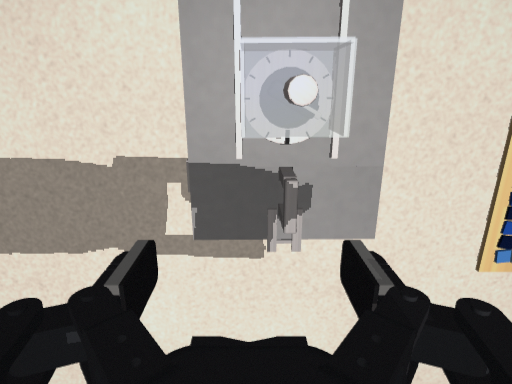

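The wrist view has the knob at (303,89), exactly where predicted. I'll descend and grip.

jog_arm(motion=[[[0, 0, 0, 0.85, 0.42, 0, -1], [0, 0, 0, 0.85, 0.42, 0, -1], [0, 0, 0, 0.8, 0.41, 0, -1], [0, 0, 0, 0, 0, 1, -0.5], [0, 0, 0, 0, 0, 1, -0.5], [0, 0, 0, 0, 0, 0.8, -0.5], [0, 0, 0, 0, 0, 0.8, -0.5], [0, 0, 0, 0, 0, 0, 1], [0, 0, 0, 0, 0, 0, 1], [0, 0, 0, 0, 0, 0, 1], [0, 0, 0, 0, 0, 0, 1], [0, 0, 0, 0, 0, 0, 1]]])

```text
clock: 3.75
ee_pos: [516.2, 37.3, 124.5]
tcp_rot: [-0.0, 0.698, 0.716, -0.0]
contact_force: [-5.2, -0.4, 5.7]
finger_gap: 20.8
gripper_force: 29.7
```

```bash
python3 - <<'E'
from h import *
go(516,37.5,121)
E
```

```text
t 3.75 tcp [516.2  37.3 124.5] yaw 1.595 tilt [ 0.    -0.001 -1.   ] q6 0.02 gap 20.8 F [-5.2 -0.4  5.7]
shift units [ 0.01 -0.01  0.12] turn z -0.02
```

jog_arm(motion=[[[0, 0, 0, 0.2, 0, 0, 1], [0, 0, 0, 0.4, 0, 0, 1], [0, 0, 0, 0.4, 0, 0, 1], [0, 0, 0, 0.4, 0, 0, 1], [0, 0, 0, 0.4, 0, 0, 1], [0, 0, 0, 0.4, 0, 0, 1], [0, 0, 0, 0.4, 0, 0, 1], [0, 0, 0, 0.4, 0, 0, 1], [0, 0, 0, 0.4, 0, 0, 1], [0, 0, 0, 0.3, 0, 0, 1], [0, 0, 0, 0.2, 0, 0, 1], [0, 0, 0, 0.1, 0, 0, 1]]])

```text
clock: 4.95
ee_pos: [511.8, 157.4, 124.5]
tcp_rot: [-0.001, 0.698, 0.716, -0.002]
contact_force: [-11.0, -1.6, 9.2]
finger_gap: 20.7
gripper_force: 30.3
```

jog_arm(motion=[[[0, 0, 0, 0.05, 0, 0, 1], [0, 0, 0, 0.05, 0, 0, 1]]])

```text
clock: 5.15
ee_pos: [511.7, 160.0, 124.5]
tcp_rot: [-0.001, 0.698, 0.716, -0.002]
contact_force: [-11.5, -5.5, 9.8]
finger_gap: 21.2
gripper_force: 30.2
```

jog_arm(motion=[[[0, 0, 0, 0.05, 0, 0, 1], [0, 0, 0, 0.05, 0, 0, 1]]])

```text
clock: 5.35
ee_pos: [511.6, 160.3, 124.4]
tcp_rot: [0.0, 0.698, 0.716, -0.003]
contact_force: [-7.4, -23.8, 12.3]
finger_gap: 20.6
gripper_force: 30.6
```

Cover is at its end stop (23 N reaction, 123 mm travelled). I'll release and go back to look at the dial.

jog_arm(motion=[[[0, 0, 0, 0, 0, 0, -1], [0, 0, 0, 0, 0, 0, -1], [0, 0, 0, 0, 0, 0, -1], [0, 0, 0, 0, 0, -1, -1], [0, 0, 0, 0, 0, -1, -1], [0, 0, 0, -1, 0, -1, -1], [0, 0, 0, -1, 0, -0.5, -1], [0, 0, 0, -1, 0, 0, -1], [0, 0, 0, -1, 0, 0, -1], [0, 0, 0, -1, 0, 0, -1], [0, 0, 0, -1, 0, 0, -1], [0, 0, 0, 0, 0, 0, -1]]])

```text
clock: 6.55
ee_pos: [518.8, -19.1, 228.8]
tcp_rot: [0.001, 0.699, 0.715, 0.0]
contact_force: [0.6, 1.1, -0.4]
finger_gap: 85.5
gripper_force: 0.0
```

```bash
python3 - <<'E'
from h import *
go(516,30,77)
c=cal('wrist');im=snap('wrist','w2')
d=[516,30.2]
u=proj('wrist',[*d,106],c);print('dial',u,'knob',proj('wrist',[511.7,160.2,147],c))
x,y=u.astype(int); cr=im[max(0,y-70):y+130,x-100:x+100,::-1]; cv2.imwrite('pics/w2c.png',cv2.resize(cr,None,fx=3,fy=3,interpolation=2)); print(x-100,max(0,y-70))
E
```

```text
t 6.55 tcp [518.8 -19.1 228.8] yaw 1.593 tilt [-0.001  0.001 -1.   ] q6 -0.08 gap 85.5 F [ 0.6  1.1 -0.4]
shift units [ 1.64 -0.06  5.06] turn z -0.04
dial [246.51612487 120.76731901] knob [243.4527574  -97.90866608]
146 50
```

View pics/w2c.png

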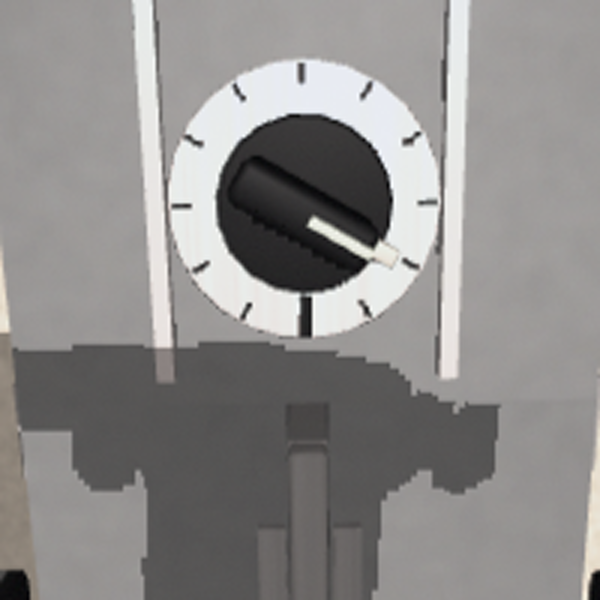

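The dial is uncovered. The nose is at crop (397,256), 60-odd degrees ccw from the long mark at (305,315). I'll compute the exact angle and centre.

```bash
python3 - <<'E'
from h import *
c=cal('wrist'); U=lambda p:(p[0]/3+146-.33,p[1]/3+50-.33)
n=ray('wrist',*U((397,256)),75,c)
ctr=ray('wrist',*U((305,203)),72,c); ring=ray('wrist',*U((304,198)),62,c); mk=ray('wrist',*U((306,315)),62,c)
print(n,ctr,ring,mk)
d=n-ctr; print('r',np.hypot(*d[:2]),'ang',np.arctan2(d[1],d[0])+np.pi/2-0.033)
for p in [(307,440),(308,600)]: print('shackle bar',ray('wrist',*U(p),108,c))
for p in [(230,188),(362,232)]: print('bar ends',ray('wrist',*U(p),106,c))
for dl in [(152,200),(455,200)]: print('rail',ray('wrist',*U(dl),66,c))
E
```

```text
[545.67957584  16.19901381  75.        ] [516.43505037  31.61105428  72.        ] [516.07007964  32.3464827   62.        ] [517.55768828  -5.88710911  62.        ]
r 33.05712119236486 ang 1.0527780591325726
shackle bar [518.55376642 -34.13826793 108.        ]
shackle bar [520.04741115 -86.943071   108.        ]
bar ends [495.72824008  38.03282153 106.        ]
bar ends [532.54448276  26.8787191  106.        ]
rail [467.76813997  30.93499209  66.        ]
rail [564.11387902  33.13371692  66.        ]
```

The dial reads 1.053, i.e. notch 2, with its axis at (516.2, 31) and nose radius 33.06, as it should be. I'll move over, turn -7.05 units, and descend.

jog_arm(motion=[[[0, 0, 0, 0.83, -0.04, 0, 0], [0, 0, 0, 0.83, -0.04, 0, 0], [0, 0, -1, 0, 0, 0, 0], [0, 0, -1, 0, 0, 0, 0], [0, 0, -1, 0, 0, 0, 0], [0, 0, -1, 0, 0, 0, 0], [0, 0, -1, 0, 0, 0, 0], [0, 0, -1, 0, 0, 0, 0], [0, 0, -1, 0, 0, 0, 0], [0, 0, 0, 0, 0, 0, 0]]])

```text
clock: 7.6
ee_pos: [514.7, 34.2, 228.4]
tcp_rot: [0.0, 0.244, 0.97, 0.0]
contact_force: [-0.5, -0.5, 0.6]
finger_gap: 42.8
gripper_force: 0.0
```

```bash
python3 - <<'E'
from h import *
go(516.2,30.8,79,np.pi/2+1.08)
E
```

```text
t 7.6 tcp [514.7  34.2 228.4] yaw 2.648 tilt [-0.  0. -1.] q6 -1.03 gap 42.8 F [-0.5 -0.5  0.6]
shift units [-0.1  -0.08  4.98] turn z -0.02
```

jog_arm(motion=[[[0, 0, 0, -0.1, -0.08, 1, 0], [0, 0, 0, 0, 0, 1, 0], [0, 0, 0, 0, 0, 1, 0], [0, 0, 0, 0, 0, 1, 0], [0, 0, 0, 0, 0, 0.5, 0], [0, 0, 0, 0, 0, 0.45, 0], [0, 0, 0, 0, 0, 0, 0], [0, 0, 0, 0, 0, 0, 0]]])

```text
clock: 8.4
ee_pos: [516.5, 29.8, 80.1]
tcp_rot: [0.0, 0.246, 0.969, 0.0]
contact_force: [0.2, 0.6, -0.5]
finger_gap: 42.7
gripper_force: 0.0
```

jog_arm(motion=[[[0, 0, 0, 0, 0, 0, 1], [0, 0, 0, 0, 0, 0, 1], [0, 0, 0, 0, 0, 0, 1], [0, 0, 0, 0, 0, 0, 1], [0, 0, 0, 0, 0, 0, 1], [0, 0, 0, 0, 0, 0, 1]]], force=70)

```text
clock: 9.0
ee_pos: [516.7, 29.3, 81.0]
tcp_rot: [0.001, 0.245, 0.969, 0.0]
contact_force: [-2.1, -1.7, 5.0]
finger_gap: 12.5
gripper_force: 68.2
```

```bash
python3 - <<'E'
from h import *
go(516.2,30.8,79,np.pi/2+1.08); print(env.observe()['wrist_torque'])
E
```

```text
t 9.0 tcp [516.7  29.3  81. ] yaw 2.646 tilt [-0.002  0.001 -1.   ] q6 -1.04 gap 12.5 F [-2.1 -1.7  5. ]
shift units [0.04 0.04 0.07] turn z -0.03
[-0.29123135  0.23797346  0.04512427]
```

The bar is gripped. Now the first notch.

jog_arm(motion=[[[0, 0, 0.6, 0, 0, 0, 1], [0, 0, 0.6, 0, 0, 0, 1], [0, 0, 0.6, 0, 0, 0, 1], [0, 0, 0.6, 0, 0, 0, 1], [0, 0, 0.6, 0, 0, 0, 1], [0, 0, 0.5, 0, 0, 0, 1], [0, 0, 0, 0, 0, 0, 1], [0, 0, 0, 0, 0, 0, 1]]])

```text
clock: 9.8
ee_pos: [516.6, 29.2, 81.0]
tcp_rot: [0.001, 0.489, 0.873, 0.0]
contact_force: [-1.4, -2.3, 5.8]
finger_gap: 12.8
gripper_force: 68.5
```

```bash
python3 - <<'E'
from h import *
go(516.2,30.8,79,np.pi/2+.524+.033); print(env.observe()['wrist_torque'])
E
```

```text
t 9.8 tcp [516.6  29.2  81. ] yaw 2.121 tilt [-0.001  0.001 -1.   ] q6 -0.52 gap 12.8 F [-1.4 -2.3  5.8]
shift units [0.05 0.02 0.07] turn z -0.05
[-0.38342409  0.32515226  0.08868064]
```

jog_arm(motion=[[[0, 0, 0.6, 0, 0, 0, 1], [0, 0, 0.6, 0, 0, 0, 1], [0, 0, 0.6, 0, 0, 0, 1], [0, 0, 0.6, 0, 0, 0, 1], [0, 0, 0.6, 0, 0, 0, 1], [0, 0, 0.45, 0, 0, 0, 1], [0, 0, 0, 0, 0, 0, 1], [0, 0, 0, 0, 0, 0, 1]]])

```text
clock: 10.6
ee_pos: [516.4, 29.1, 81.0]
tcp_rot: [0.001, 0.696, 0.718, 0.0]
contact_force: [-2.9, -2.5, 6.6]
finger_gap: 12.6
gripper_force: 68.6
```

```bash
python3 - <<'E'
from h import *
go(516.2,30.8,79,np.pi/2+.033); print(env.observe()['wrist_torque'])
E
```

```text
t 10.6 tcp [516.4  29.1  81. ] yaw 1.603 tilt [-0.001  0.001 -1.   ] q6 0.0 gap 12.6 F [-2.9 -2.5  6.6]
shift units [ 0.06 -0.    0.07] turn z -0.0
[-0.5148012   0.34330963  0.06984651]
```

The dial should now be at 0. I'll release, retreat and check it.

jog_arm(motion=[[[0, 0, 0, 0, 0, 0, -0.2], [0, 0, 0, 0, 0, 0, -0.2], [0, 0, 0, 0, 0, 0, -0.2], [0, 0, 0, 0, 0, 0, -0.2], [0, 0, 0, 0, 0, -1, -0.2], [0, 0, 0, 0, 0, -1, -0.2], [0, 0, 0, 0, 0, -1, -0.2], [0, 0, 0, -0.8, 0, -1, -0.2], [0, 0, 0, -0.8, 0, -1, -0.2], [0, 0, 0, -1, 0, 0, -0.2], [0, 0, 0, -1, 0, 0, -0.2], [0, 0, 0, 0, 0, 0, -0.2]]])

```text
clock: 11.8
ee_pos: [519.9, -81.0, 230.2]
tcp_rot: [0.001, 0.697, 0.718, 0.0]
contact_force: [-0.6, -0.4, 0.2]
finger_gap: 51.5
gripper_force: 0.0
```

```bash
python3 - <<'E'
from h import *
go(520,-64.6,83,np.pi/2+.033)
c=cal('wrist');im=snap('wrist','w3')
u=proj('wrist',[516.2,30.8,75],c);print(u); x,y=u.astype(int)
y0=max(0,y-60); cv2.imwrite('pics/w3c.png',cv2.resize(im[y0:y0+200,x-100:x+100,::-1],None,fx=3,fy=3,interpolation=2)); print(x-100,y0)
for y in(-39,-91): print(proj('wrist',[520,y,108],c)-[x-100,y0])
E
```

```text
t 11.8 tcp [519.9 -81.  230.2] yaw 1.601 tilt [-0.001  0.001 -1.   ] q6 -0.21 gap 51.5 F [-0.6 -0.4  0.2]
shift units [0.55 0.01 4.91] turn z -0.02
[248.16756927  44.48144655]
148 0
[102.19687933 129.82729535]
[100.32607401 188.91434284]
```

View pics/w3c.png

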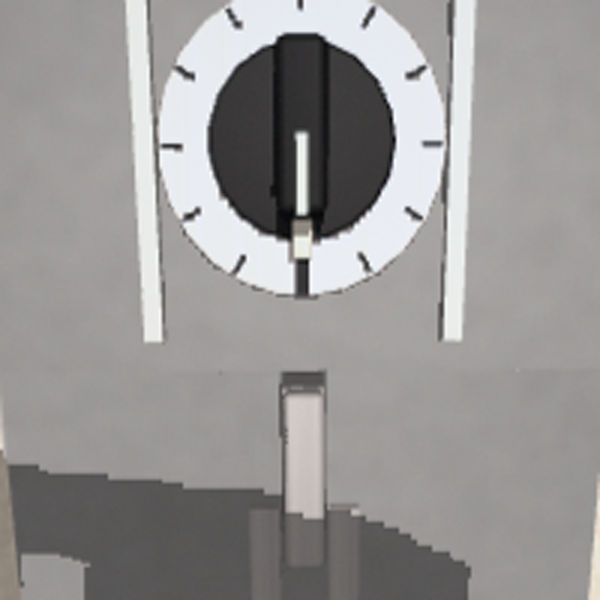

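The nose is on the long mark and the crown is where predicted, spanning (303,388)–(303,567) in the crop. I'll grasp the crown.

jog_arm(motion=[[[0, 0, 0, 0.55, 0.01, 1, -0.2], [0, 0, 0, 0, 0, 1, -0.2], [0, 0, 0, 0, 0, 1, -0.2], [0, 0, 0, 0, 0, 1, -0.2], [0, 0, 0, 0, 0, 0.5, -0.2], [0, 0, 0, 0, 0, 0.4, -0.2], [0, 0, 0, 0, 0, 0, -0.2], [0, 0, 0, 0, 0, 0, 1], [0, 0, 0, 0, 0, 0, 1], [0, 0, 0, 0, 0, 0, 1], [0, 0, 0, 0, 0, 0, 1], [0, 0, 0, 0, 0, 0, 1]]], force=60)

```text
clock: 13.05
ee_pos: [520.1, -62.0, 83.9]
tcp_rot: [0.001, 0.696, 0.718, 0.001]
contact_force: [-1.0, 0.5, 7.0]
finger_gap: 10.4
gripper_force: 59.0
```

```bash
python3 - <<'E'
from h import *
go(519.5,-64.5,83,np.pi/2+.033); print(env.observe()['wrist_torque'])
E
```

```text
t 13.05 tcp [520.1 -62.   83.9] yaw 1.603 tilt [-0.     0.002 -1.   ] q6 -0.17 gap 10.4 F [-1.   0.5  7. ]
shift units [-0.08 -0.02  0.03] turn z -0.0
[0.15068137 0.17590561 0.03438757]
```

Gripped with low side force. I'll start the lift gently.

jog_arm(motion=[[[0, 0, 0, 0, 0, -0.1, 1], [0, 0, 0, 0, 0, -0.1, 1], [0, 0, 0, 0, 0, -0.1, 1], [0, 0, 0, 0, 0, -0.1, 1]]])

```text
clock: 13.45
ee_pos: [519.3, -62.0, 95.0]
tcp_rot: [-0.0, 0.696, 0.718, -0.0]
contact_force: [0.5, -0.4, -2.7]
finger_gap: 11.0
gripper_force: 58.6
```

It rose past 2 mm unblocked, so I'll continue.

jog_arm(motion=[[[0, 0, 0, 0, 0, -0.25, 1], [0, 0, 0, 0, 0, -0.25, 1], [0, 0, 0, 0, 0, -0.25, 1], [0, 0, 0, 0, 0, -0.25, 1], [0, 0, 0, 0, 0, -0.25, 1], [0, 0, 0, 0, 0, -0.4, 1], [0, 0, 0, 0, 0, -0.5, 1], [0, 0, 0, 0, 0, -0.5, 1], [0, 0, 0, 0, 0, -0.5, 1], [0, 0, 0, 0, 0, -0.5, 1], [0, 0, 0, 0, 0, -0.4, 1], [0, 0, 0, 0, 0, -0.2, 1]]])

```text
clock: 14.65
ee_pos: [519.9, -62.0, 223.9]
tcp_rot: [0.001, 0.696, 0.719, 0.001]
contact_force: [0.2, -0.1, -1.8]
finger_gap: 10.8
gripper_force: 58.7
```

jog_arm(motion=[[[0, 0, 0, 0, 0, -0.3, 1], [0, 0, 0, 0, 0, -0.3, 1], [0, 0, 0, 0, 0, -0.1, 1], [0, 0, 0, 0, 0, 0, 1], [0, 0, 0, 0, 0, 0, 1], [0, 0, 0, 0, 0, 0, 1], [0, 0, 0, 0, 0, 0, 1], [0, 0, 0, 0, 0, 0, 1], [0, 0, 0, 0, 0, 0, 1]]])

```text
clock: 15.55
ee_pos: [519.3, -61.9, 243.2]
tcp_rot: [-0.0, 0.696, 0.719, -0.0]
contact_force: [-0.9, -0.4, -3.1]
finger_gap: 10.7
gripper_force: 58.7
```

```bash
python3 - <<'E'
from h import *
go(519.5,-62,233,np.pi/2+.033)
a=snap('scene','s4');b=snap('wrist','w4')
x,y=proj('scene',[519,-20,120]).astype(int)
A=cv2.resize(a[y-75:y+75,x-60:x+90],(400,400),interpolation=2); 
cv2.imwrite('pics/f4.png',np.hstack([A,cv2.resize(b,(400,300))[:, :] if 0 else cv2.copyMakeBorder(cv2.resize(b,(400,300)),0,100,0,0,0)])[:,:,::-1])
E
```

```text
t 15.55 tcp [519.3 -61.9 243.2] yaw 1.603 tilt [ 0. -0. -1.] q6 -0.17 gap 10.7 F [-0.9 -0.4 -3.1]
shift units [-0.    0.01  0.34] turn z -0.0
```

View pics/f4.png

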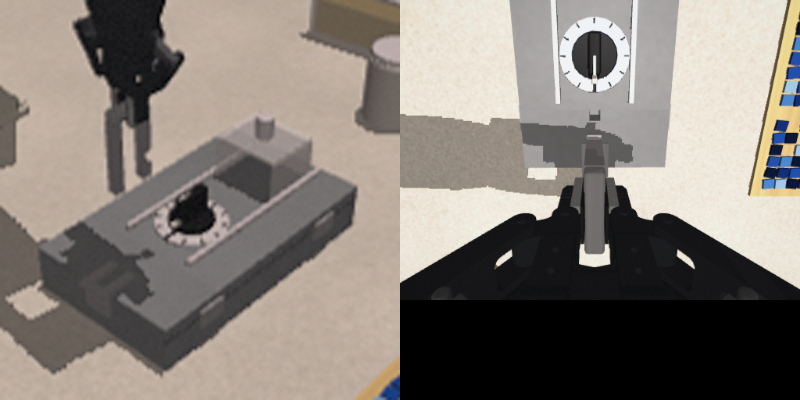

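The shackle hangs upright in the gripper about 160 mm up and clear of the chest. The cover is fully open (left panel, 265,155) and the nose is on its mark (right panel, 595,75).

```bash
python3 -c "
from bench import env
print(env.finish_job())"
```

```text
the job is handed in; nothing more can be done
None
```

I handed the job in at about 15.7 s: the cover is open at its end stop, the dial is on its long mark, and the shackle is held upright about 160 mm above where it sat, touching nothing else.

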